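# Pull down the dust sash of the swatch drying box with the hook pole

### The job

The paint swatches in the sloping drying box are still wet: take the short hook pole from its wooden cradle, hook it into the brass ring at the top of the blue-framed sash and gently pull the sash down the slope until its spring catch holds it, feeling for the end without straining it. Then unhook and lay the pole back in its cradle. Move the sash only with the pole, not with the hand, and leave the tins, mug, brush, jar and ruler where they are.

Things in the scene. Friction and masses are not known exactly. Their poses are not given: they have to be found in the camera images.
- box: White drying box fixed to the table, 280 mm deep, 290 mm wide. Origin: centre of its underside. Its x axis is level, from the low front (60 mm high) to the high back (256 mm); the top slopes up along x at 35 degrees. A blue-framed sash with a pale pane, 180 x 200 mm, slides on it. A small black and orange catch sits on the slope's +y edge, 117 to 141 mm off the middle, up to 30 mm above the slope.
- ring (a point): Centre of the brass ring near the sash's top end: 20 mm clear hole, 6 mm bar, lying parallel to the slope on two side posts, 24 mm above the sash frame. x points up the slope (35 degrees above level), y level across it, z outward square to the slope. The frame reaches 155 mm down and 25 mm up the slope from here; down the slope nothing else stands above it within 100 mm of the middle.
- sash (a joint): Sash travel down the slope in m, 0 at the top (start). A weak spring draws it up: pulling takes 1 to 5 N. The catch holds it from some unknown place between 0.073 and 0.127 (passing it takes 4 to 8 N, then the pull drops); 3 mm on is a stiff buffer (8 N per mm). Let go before the catch it runs up to 0; caught, it stays. The pole must not press the sash with over 20 N.
- pole_grip (a point): Middle of the pole's wooden grip, where to hold it: a bar 16 mm wide (y), 22 mm high (z), reaching 70 mm ahead and 90 mm behind; the pole weighs 0.2 kg and balances here. x points along the pole to the hook, z up as it lies in the cradle. An 8 mm steel rod runs on along x to 150 mm, then turns down (-z) and slightly back as the hook.
- hook_tip (a point): End of the 8 mm thick hook: 144 mm ahead (x) of pole_grip and 44 mm below (-z) the rod's centre line. When it is well in the ring, the ring is about 26 mm below the rod's centre line; there the hook's middle is 146 mm ahead of pole_grip.
- seat (a point): Where pole_grip rests when the pole lies in its cradle, 86 mm above the table (it may start up to 6 mm off along x). The cradle is a dark wooden stand fixed to the table, x along the pole to the hook: two posts 55 mm ahead and behind, each 14 mm thick with a flared notch, 20 mm wide at the bottom, whose cheeks end 8 mm above the pole's centre line. Lift out and lay in straight down.
- tin_dark: Black paint tin with white lid, 100 mm across, 75 high, bystander. Origin at its base.
- tin_pink: Pink paint tin with white lid, 88 mm across, 72 high, bystander. Origin at its base.
- tin_peach: Peach paint tin with white lid, 88 mm across, 72 high, bystander. Origin at its base.
- mug: White mug, 80 mm across, 90 high, bystander. Origin at its base.
- brush: Dark red paint brush lying on the table, bystander.
- ruler: Flat wooden bar 220 x 35 x 12 mm lying on the table, bystander.
- jar: Glass jar with brass lid, 64 mm across, 80 high, bystander. Origin at its base.
Mind the look-alikes: they are no part of the job. Leave any red look-alike of the part that bears seat alone.

How it is judged:
By the outcome, as a careful person would: the job done as asked, in the order asked, and still so for the second after the job is handed in, with the robot touching nothing.
It also fails if it takes over 72 s, if anything falls off the work surface, if the arm or the gripper's body presses on something with over 40 N, if the wrist force passes 120 N, or if a joint passes its speed limit or range.

### The arm

A 6-joint arm with a two-finger parallel gripper is mounted at the origin on the work surface. World frame = base frame: x ahead of the robot, y to its left, z up, the work surface at z = 0. Lengths are in m, angles in rad, forces in N, time in s.
With the tool pointing down it reaches from about 0.35 to 0.925 m from the base axis. Payload 6.4 kg.
Tool frame: the origin (TCP) lies midway between the tips of the shut fingers; the grasp point (between the pads) lies 19 mm behind it (r.pinch_z is the z of the grasp point in the tool frame, in m); z points along the fingers, x is the direction in which the jaws open and shut, and the axes are right-handed (so a half turn about z gives the same grasp; the last joint's range is limited). The gripper opens to 94 mm and grips with 3 to 60 N. Pads are 16 mm wide; open, the fingers measure 119 mm over their backs; the gripper's body (75 mm by 177 mm) begins 78 mm behind the grasp point.
Start: joints at [1.077, 0.245, 1.558, -0, 1.339, -0.174], TCP at [0.204, 0.617, 0.205] pointing down, gripper open.
Joint ranges: [-3.13, 3.13], [-1.02, 2.26], [0.13, 2.54], [-0.95, 4.09], [0.21, 2.88], [-2.74, 2.74]. Speed limits (rad/s): [2.57, 2.57, 3.14, 3.14, 3.14, 3.14].

### API

Orientations are given as a rotation vector (axis times angle).
In Python, from workcell import r gives the robot as it stands.
- The arm moves only by the tool apply_moves, never from a script. Its argument "moves" is a list of rows, each a list of 6 numbers: the shift along the tool's x, y, z in mm, then the turn, a rotation vector about the tool's x, y, z in rad. In form: [[x, y, z, rx, ry, rz], ...]. A call has 1 to 5 rows; each row is the pose to reach, as a shift and turn from the pose commanded when the call began, along the tool's axes at that moment; what a row does not reach only later rows make up. A row lasts 1/10 s, in which the tool goes at most 50 mm and 8.59 degrees, less where a joint would pass 70% of its speed; a pose out of reach is approached as far as the arm can. A call with a gripper value outside its range is refused whole. "fingers" is the finger opening in mm, from 0 to 94, set as the call begins (left out, the last holds). The fingers move at their own pace and stop on an object; the grip force is fixed at half the most. Time passes only in rows, so rows that repeat a pose let the fingers close. It gives the time, the measured TCP pose, the force and the opening at its end, in the units of the state.
- r.state(): the state, without advancing time (a new reading comes with each control period).
- r.snapshot(name): name is "scene" or "top"; returns the picture (384x512x3 uint8, blue, green, red); there is no depth.
- r.get_calibration(name): a dict with "fx", "fy", "cx", "cy" (pixels), "extrinsics" (4x4, takes a point from world to camera coordinates). Camera axes: x right, y down, z forward; pixel columns grow to the right and rows downward; lengths in m; the calibration is good to about 2 mm. A picture is of the moment at which its call begins. get_calibration takes no time and is no camera call.
- r.sign_off(): hands the job in, once; it reports no verdict.
Trained networks look in the newest picture that a camera, given by its name, has taken for a name from the list of things; names that differ only in an ending like _2 or _b are one class to them, and where a whole thing is asked for, a point or a joint stands for the part that bears it (a point fixed in the world has none). Each returns a list of dicts, best first, with "score" (0 to 1); they miss things now and then, are a little off and sometimes report something else, mostly with a low value. They report only what shows in the picture. A call takes as long as a camera call. They do not tell look-alikes from the thing itself.
- r.recognise(target, camera): "point" ([x, y, z] in m, in the coordinates of the camera as it stood for that picture, good to about 4 mm: the middle of the surface that is visible of it).
The state is a dict: "time": time; "joint_pos": joint angles; "qd": joint speeds; "tau": joint torques, N m; "ee_pos": TCP position; "tool_rot": TCP orientation; "wrist_force": force on the tool from outside, world axes, zero at the start; "moment": the same for the moment, N m; "finger_gap": opening from 0.0 (shut) to 1.0 (fully open).
Only numpy, scipy, OpenCV 4.12 (cv2) and the standard library are available. Lean on these libraries where they do the work, as an engineer would, in place of code of your own. Each camera call takes 0.05 s, during which the arm holds its last target.

## Working session

There is one attempt and no reset: what is moved stays moved. The work goes in short steps, Python scripts to look and compute and a tool call to move; the robot and the scene stay as the last step left them, time stands still between calls to the robot, and variables do not carry over. Pictures are saved under pics/ and viewed, and the job is handed in when it is done.

Besides the shell and the picture viewer there is one more tool, called after "Emit:" in YAML: its name, and indented under it one key for each argument. apply_moves: Moves the arm, as the interface text tells. Its arguments: {"type":"object","properties":{"moves":{"type":"array"},"fingers":{"type":"number"}},"required":["moves"]}

```bash
mkdir -p pics; ls; python3 - <<'E'
from workcell import r
import cv2,numpy as np
for n in("scene","top"):
    im=r.snapshot(n); cv2.imwrite(f"pics/{n}0.png",im)
    c=r.get_calibration(n); print(n,c["fx"],c["fy"],c["cx"],c["cy"]); E=np.array(c["extrinsics"]); print(E.round(4).tolist())
    for t in("box","ring","sash","pole_grip","hook_tip","seat","tin_dark","tin_pink","tin_peach","mug","brush","ruler","jar"):
        try:
            for d in r.recognise(t,n)[:3]:
                p=np.linalg.inv(E)@np.r_[d["point"],1]; print(t,round(d["score"],2),p[:3].round(4))
        except Exception as e: print(t,e)
print(r.state(), r.pinch_z)
E
```

```text
pics
scene 432.3038860504301 432.3038860504301 257.40959880296936 195.88515338433416
[[0.1185, 0.9928, 0.0159, -0.0908], [0.8095, -0.0873, -0.5806, -0.3105], [-0.5751, 0.0817, -0.814, 1.6269], [0.0, 0.0, 0.0, 1.0]]
box 0.88 [ 0.5856 -0.2912  0.1666]
ring 0.58 [ 0.5508 -0.324   0.2083]
ring 0.31 [ 0.3384 -0.2127  0.0788]
pole_grip 0.9 [0.5753 0.1472 0.0946]
pole_grip 0.47 [0.6822 0.4096 0.0728]
hook_tip 0.82 [0.5741 0.1519 0.0945]
seat 0.93 [0.254  0.4249 0.0102]
seat 0.82 [0.5788 0.1654 0.0117]
seat 0.7 [ 0.8145 -0.2142  0.0149]
tin_dark 0.86 [ 0.7826 -0.0081  0.0748]
tin_pink 0.7 [0.828  0.1613 0.0716]
tin_pink 0.63 [ 0.5859 -0.2907  0.1668]
tin_peach 0.84 [0.6801 0.4085 0.073 ]
tin_peach 0.39 [0.4215 0.443  0.0549]
mug 0.81 [0.4232 0.4438 0.0532]
brush 0.64 [0.7651 0.2946 0.019 ]
ruler 0.93 [0.3708 0.0267 0.0123]
jar 0.65 [ 0.3335 -0.2124  0.0786]
top 461.29563610637103 461.29563610637103 260.132739793214 192.99234669399385
[[-0.0114, -0.9999, 0.0053, 0.0517], [-0.9931, 0.0107, -0.1166, 0.5516], [0.1165, -0.0065, -0.9932, 1.4126], [0.0, 0.0, 0.0, 1.0]]
box 0.7 [ 0.5296 -0.28    0.1
[... 520 characters left out ...]
62 -0.2028  0.0811]
{'time': 1.4, 'joint_pos': array([ 1.07690485e+00,  2.45153057e-01,  1.55781504e+00, -4.58376888e-05,
        1.33873443e+00, -1.74126839e-01]), 'qd': array([ 5.63133921e-04,  5.28583300e-04, -6.32973713e-05,  2.26422582e-04,
        6.35403969e-04, -9.64759340e-05]), 'tau': array([-1.69909322e-04, -4.15826225e+01, -3.14869881e+01,  6.85263332e-02,
        2.89338286e-02, -8.82082247e-06]), 'ee_pos': array([0.20434041, 0.61703308, 0.2054132 ]), 'tool_rot': array([ 2.54668615e+00,  1.83941314e+00, -1.24720224e-04]), 'wrist_force': array([-0.70218817,  0.30380714,  0.04928132]), 'moment': array([0.01680707, 0.02993736, 0.01543801]), 'finger_gap': 0.9977930918609585} -0.0188
```

```bash
python3 - <<'E'
import cv2
for n in("scene","top"):
    im=cv2.imread(f"pics/{n}0.png"); cv2.imwrite(f"pics/{n}0b.png",cv2.resize(im,(800,600),interpolation=cv2.INTER_CUBIC))
E
```

```text
(no output)
```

View pics/scene0b.png

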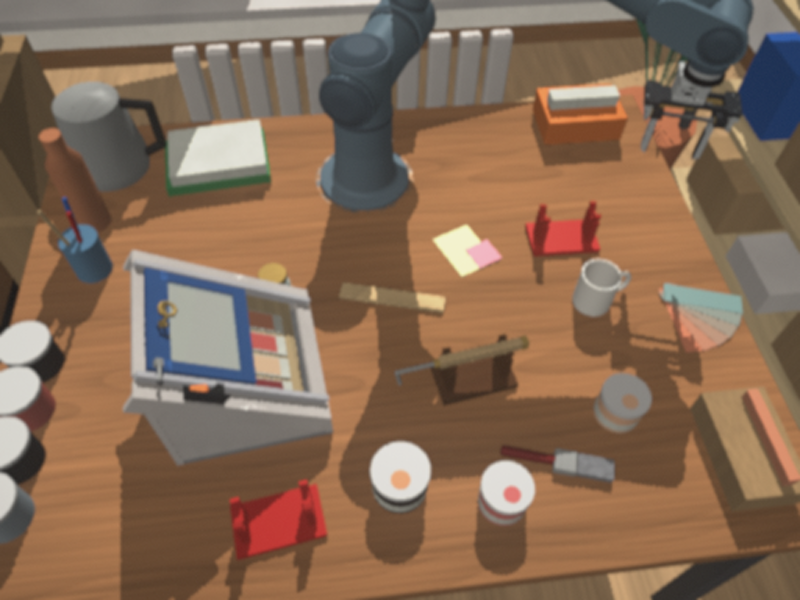

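View pics/top0b.png

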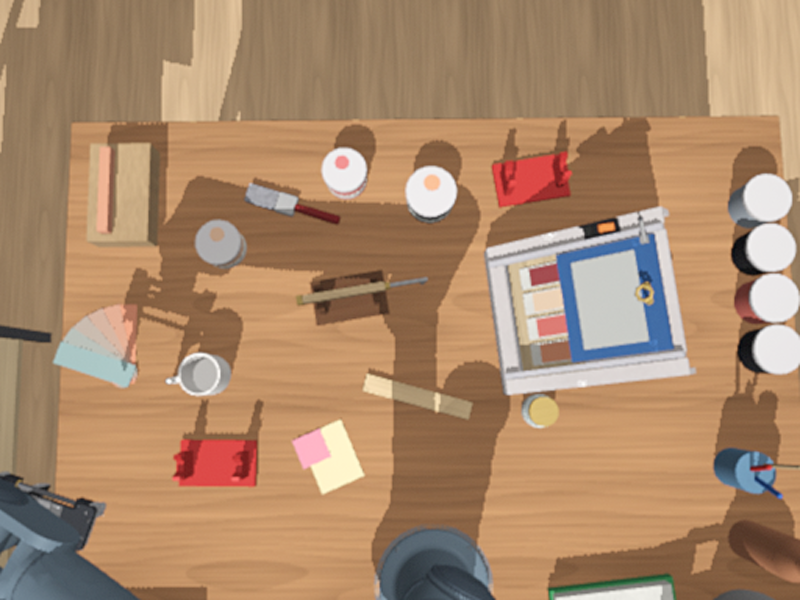

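```bash
python3 - <<'E'
import cv2,numpy as np
def crop(n,u0,v0,u1,v1,s,out):
    im=cv2.imread(f"pics/{n}0.png")[v0:v1,u0:u1]
    im=cv2.resize(im,None,fx=s,fy=s,interpolation=cv2.INTER_CUBIC)
    for k in range(u0-u0%10+10,u1,10): 
        cv2.line(im,(int((k+.5-u0)*s),0),(int((k+.5-u0)*s),6 if k%50 else 14),(0,255,0),1)
        if k%20==0: cv2.putText(im,str(k),(int((k-u0)*s)-10,24),0,.4,(0,255,0),1)
    for k in range(v0-v0%10+10,v1,10):
        cv2.line(im,(0,int((k+.5-v0)*s)),(6 if k%50 else 14,int((k+.5-v0)*s)),(0,255,0),1)
        if k%20==0: cv2.putText(im,str(k),(8,int((k-v0)*s)+6),0,.4,(0,255,0),1)
    cv2.imwrite(out,im); print(im.shape)
crop("top",180,165,280,215,8,"pics/t_pole.png")
crop("scene",245,205,345,265,8,"pics/s_pole.png")
crop("top",305,125,450,255,4.6,"pics/t_box.png")
crop("scene",75,155,217,300,4.1,"pics/s_box.png")
E
```

```text
(400, 800, 3)
(480, 800, 3)
(598, 667, 3)
(594, 582, 3)
```

View pics/t_pole.png

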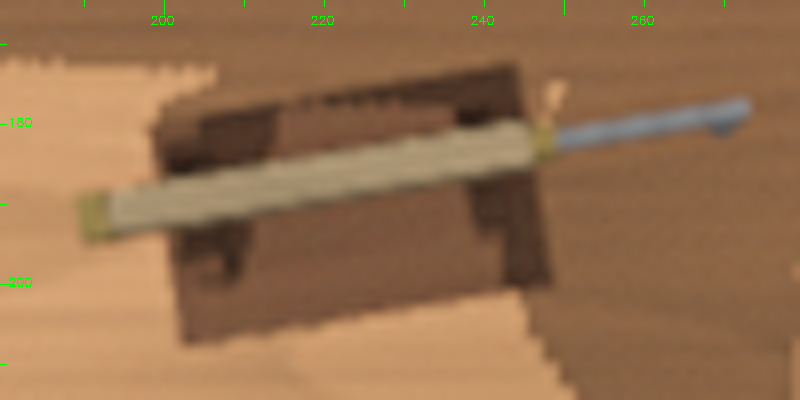

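View pics/s_pole.png

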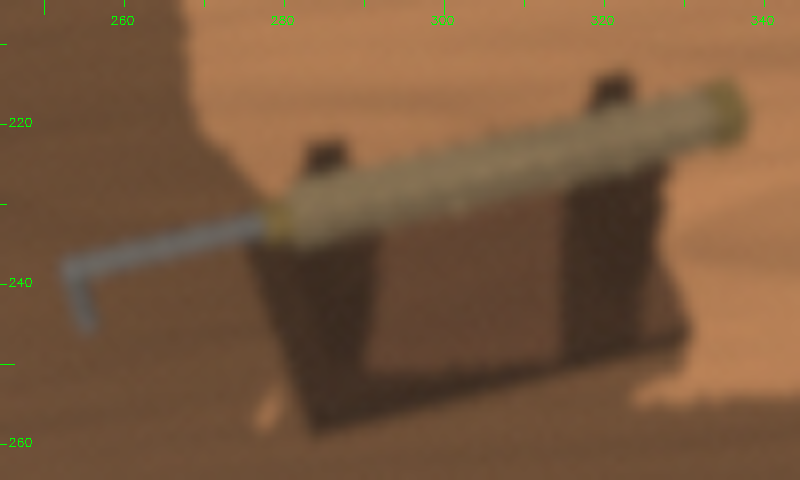

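View pics/t_box.png

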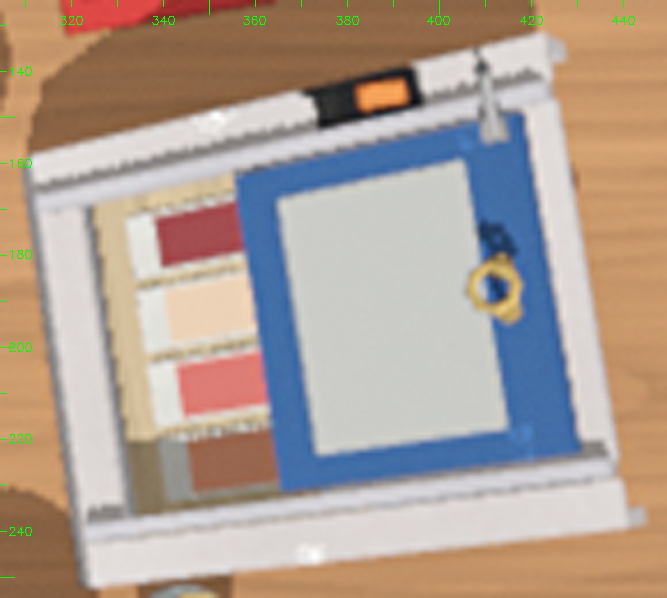

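View pics/s_box.png

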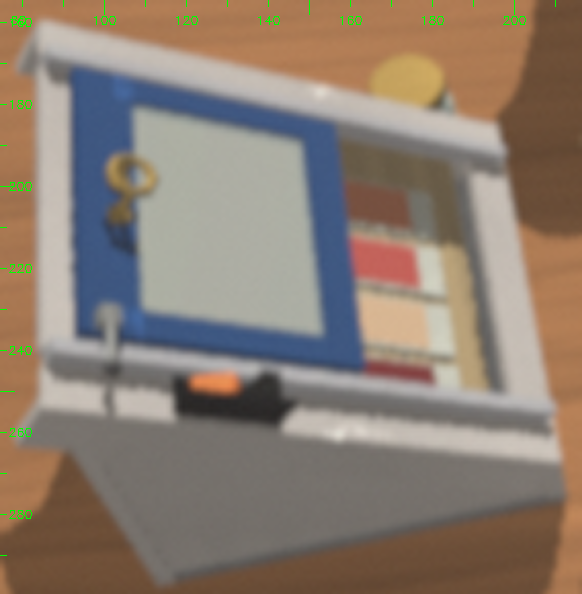

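```bash
cat > h.py <<'E'
import numpy as np
from workcell import r
C={}
for n in("scene","top"):
    c=r.get_calibration(n); K=np.array([[c["fx"],0,c["cx"]],[0,c["fy"],c["cy"]],[0,0,1]]); C[n]=(K,np.array(c["extrinsics"]))
def proj(n,p):
    K,E=C[n]; q=K@(E[:3,:3]@np.array(p)+E[:3,3]); return q[:2]/q[2]
def ray(n,uv):
    K,E=C[n]; R=E[:3,:3]; return -R.T@E[:3,3], R.T@np.linalg.solve(K,[uv[0],uv[1],1])
def atz(n,uv,z):
    o,d=ray(n,uv); return o+d*(z-o[2])/d[2]
def tri(uvs,uvt):
    A=[];b=[]
    for n,uv in(("scene",uvs),("top",uvt)):
        K,E=C[n];P=K@E[:3]
        for i in(0,1):
            w=P[i]-uv[i]*P[2]; A.append(w[:3]);b.append(-w[3])
    p=np.linalg.lstsq(np.array(A),np.array(b),rcond=None)[0]
    e=[(proj(n,p)-uv).round(1).tolist() for n,uv in(("scene",uvs),("top",uvt))]
    return p,e
E
python3 - <<'E'
from h import *
F=dict(ring=((106.4,196.9),(412.1,186.9)),rear=((336.4,218.5),(190.1,191.7)),ferr=((277.6,232.25),(248.6,181.75)),corner=((253.5,238.25),(272.25,177.6)),tip=((255.75,245.5),(269.75,181)),
sfc=((163,244.7),(356,162.5)),sfo=((156.7,185),(365.4,231)),sbc=((93.5,236.2),(418,149)),sbo=((92.1,171.6),(430.2,222.3)))
P={}
for k,v in F.items():
    P[k],e=tri(*v); print(k,P[k].round(4),e)
d=lambda a,b:np.linalg.norm(P[a]-P[b])
print(d("rear","corner"),d("rear","ferr"),d("corner","tip"),d("sfc","sfo"),d("sbc","sbo"),d("sfc","sbc"),d("sfo","sbo"))
for a,b in(("rear","ferr"),("rear","corner"),("sfc","sbc"),("sfo","sbo"),("sfc","sfo"),("sbc","sbo")):
    v=P[b]-P[a]; print(a,b,np.degrees(np.arctan2(v[1],v[0])).round(2),np.degrees(np.arcsin(v[2]/np.linalg.norm(v))).round(2))
E
```

```text
ring [ 0.537  -0.3545  0.2626] [[0.3, 0.0], [0.2, -0.0]]
rear [0.5524 0.257  0.0828] [[0.1, -0.0], [0.1, 0.0]]
ferr [0.5806 0.0797 0.0842] [[0.3, 0.0], [0.3, 0.0]]
corner [0.5926 0.0085 0.0844] [[0.1, 0.0], [0.1, 0.0]]
tip [0.5894 0.0153 0.0354] [[-0.1, -0.0], [-0.1, -0.0]]
sfc [ 0.6241 -0.2327  0.1513] [[0.1, 0.0], [0.1, 0.0]]
sfo [ 0.426  -0.2523  0.1507] [[0.0, 0.0], [0.0, 0.0]]
sbc [ 0.641  -0.3791  0.2514] [[0.2, 0.0], [0.2, -0.0]]
sbo [ 0.4437 -0.4009  0.2534] [[0.3, 0.0], [0.3, -0.0]]
0.25174952487189717 0.17959611830184846 0.049594384484916654 0.19909980934679625 0.19848282451799504 0.1781485892390759 0.18144151682514828
rear ferr -80.96 0.44
rear corner -80.81 0.36
sfc sbc -83.45 34.18
sfo sbo -83.21 34.46
sfc sfo -174.34 -0.17
sbc sbo -173.7 0.57
```

```bash
cat >> h.py <<'E'
from scipy.spatial.transform import Rotation as Ro
def poleR(yaw,pitch):
    y,p=np.radians([yaw,pitch]); h=np.array([np.cos(y),np.sin(y),0]); z=np.array([0,0,1.])
    px=np.cos(p)*h+np.sin(p)*z; pz=-np.sin(p)*h+np.cos(p)*z
    return np.c_[px,np.cross(pz,px),pz]
def toolR(PR): return np.c_[PR[:,1],PR[:,0],-PR[:,2]]
def delta(tcp,R):
    s=r.state(); R0=Ro.from_rotvec(s["tool_rot"]).as_matrix()
    d=R0.T@(np.array(tcp)-s["ee_pos"])*1000; w=Ro.from_matrix(R0.T@R).as_rotvec()
    print("t",round(s["time"],2),"row",d.round(1).tolist(),w.round(4).tolist(),"F",np.round(s["wrist_force"],1))
E
python3 - <<'E'
from h import *
dirv=np.array([np.cos(np.radians(-80.9)),np.sin(np.radians(-80.9)),0])
a=atz("scene",(285.4,222.6),.094);b=atz("scene",(321.25,214.25),.094);print(a,b,(a+b)/2,np.linalg.norm(a-b))
o=np.array([.5675,.161,.086]);print("along rel",((a+b)/2-o)@dirv)
for z in(.0,.02): 
    m=atz("top",(223.4,190.2),z);print(m,(m-o)@dirv)
print(proj("top",o),proj("scene",o))
delta([.5675,.161,.20],toolR(poleR(-80.9,0)))
E
```

```text
[0.55685983 0.10430826 0.094     ] [0.53994735 0.21254812 0.094     ] [0.54840359 0.15842819 0.094     ] 0.10955318356618138
along rel -0.00048081344612657385
[0.56622749 0.16291525 0.        ] -0.0020923982973948753
[0.5637408  0.16144459 0.02      ] -0.001033540335797272
[221.93031931 186.28123465] [305.24566927 225.38096388]
t 1.4 row [-318.8, 488.1, 5.5] [0.0001, 0.0001, 1.0922] F [-0.7  0.3  0. ]
```

Emit:
apply_moves:
  moves:
    - [-133,203,2,0,0,0.455]
    - [-133,203,2,0,0,0.455]
    - [-133,203,2,0,0,0.455]
    - [-133,203,2,0,0,0.455]
    - [-133,203,2,0,0,0.455]
  fingers: 60

```text
time: 1.9
ee_pos: [0.3564, 0.4251, 0.2036]
tool_rot: [2.896, 1.217, 0.001]
wrist_force: [-0.2, 0.4, 0.2]
finger_gap: 0.645
```

```bash
python3 -c "
from h import *
delta([.5675,.161,.20],toolR(poleR(-80.9,0)))"
```

```text
t 1.9 row [-40.8, 335.6, 3.7] [0.0001, -0.0005, 0.6366] F [-0.2  0.4  0.2]
```

Emit:
apply_moves:
  moves:
    - [-40.8,335.6,3.7,0,0,0.6366]
    - [-40.8,335.6,3.7,0,0,0.6366]
    - [-40.8,335.6,3.7,0,0,0.6366]
    - [-40.8,335.6,3.7,0,0,0.6366]
    - [-40.8,335.6,3.7,0,0,0.6366]

```text
time: 2.4
ee_pos: [0.5125, 0.2301, 0.2011]
tool_rot: [-3.132, -0.245, -0.001]
wrist_force: [1.4, 0.4, 0.2]
finger_gap: 0.639
```

```bash
python3 -c "
from h import *
delta([.5675,.161,.12],toolR(poleR(-80.9,0)))"
```

```text
t 2.4 row [43.5, 76.8, 81.1] [-0.0002, -0.0008, -0.0029] F [1.4 0.4 0.2]
```

Emit:
apply_moves:
  moves:
    - [43.5,76.8,1,0,0,-0.003]
    - [43.5,76.8,1,0,0,-0.003]
    - [43.5,76.8,60,0,0,-0.003]
    - [43.5,76.8,80,0,0,-0.003]
    - [43.5,76.8,80,0,0,-0.003]

```text
time: 2.9
ee_pos: [0.5631, 0.1621, 0.1157]
tool_rot: [3.131, 0.254, -0.015]
wrist_force: [-0.7, -0.3, -0.4]
finger_gap: 0.634
```

```bash
python3 - <<'E'
from h import *
import cv2
delta([.5675,.161,.067],toolR(poleR(-80.9,0)))
im=r.snapshot("scene")[170:290,220:380]
cv2.imwrite("pics/s1.png",cv2.resize(im,None,fx=5,fy=5,interpolation=cv2.INTER_CUBIC))
im=r.snapshot("top")[130:240,160:300]
cv2.imwrite("pics/t1.png",cv2.resize(im,None,fx=5,fy=5,interpolation=cv2.INTER_CUBIC))
E
```

```text
t 2.9 row [4.6, 1.8, 48.7] [-0.0007, 0.0097, 0.0028] F [-0.7 -0.3 -0.4]
```

View pics/s1.png

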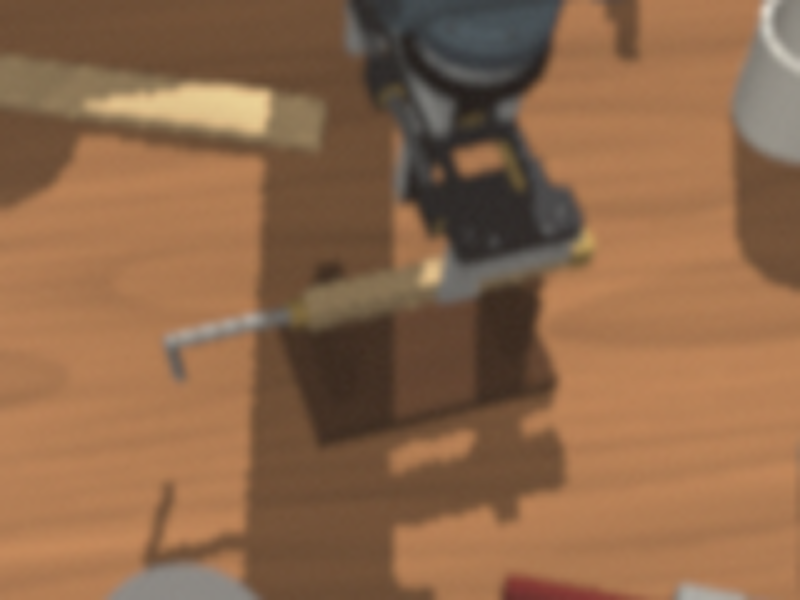

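View pics/t1.png

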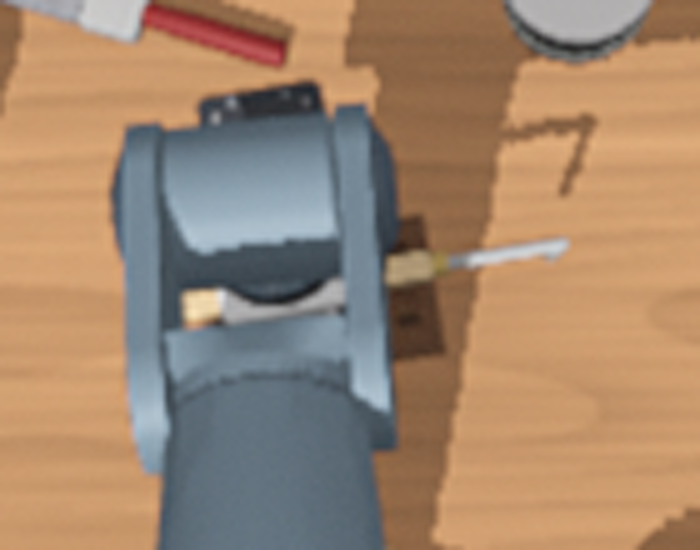

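Emit:
apply_moves:
  moves:
    - [0,0,0,0,0,0]
    - [0,0,20,0,0,0]
    - [0,0,30,0,0,0]
    - [0,0,30,0,0,0]
    - [0,0,30,0,0,0]

```text
time: 3.5
ee_pos: [0.5671, 0.1631, 0.0917]
tool_rot: [-3.131, -0.255, -0.002]
wrist_force: [0.5, 1.0, -0.1]
finger_gap: 0.638
```

```bash
python3 -c "
from h import *
delta([.5675,.161,.067],toolR(poleR(-80.9,0)))"
```

```text
t 3.5 row [0.0, 2.2, 24.7] [0.0001, -0.0012, 0.0039] F [ 0.5  1.  -0.1]
```

Emit:
apply_moves:
  moves:
    - [0,2,15,0,0,0.004]
    - [0,2,24,0,0,0.004]
    - [0,2,24.7,0,0,0.004]
    - [0,2,24.7,0,0,0.004]
    - [0,2,24.7,0,0,0.004]

```text
time: 4.0
ee_pos: [0.5672, 0.1609, 0.0662]
tool_rot: [-3.132, -0.248, -0.001]
wrist_force: [-0.3, 0.3, 0.4]
finger_gap: 0.637
```

Emit:
apply_moves:
  moves:
    - [0,0,0,0,0,0]
    - [0,0,0,0,0,0]
    - [0,0,0,0,0,0]
    - [0,0,0,0,0,0]
    - [0,0,0,0,0,0]
  fingers: 30

```text
time: 4.5
ee_pos: [0.5669, 0.1609, 0.0661]
tool_rot: [3.132, 0.249, 0.0]
wrist_force: [0.3, 0.0, -0.7]
finger_gap: 0.323
```

Emit:
apply_moves:
  moves:
    - [0,0,0,0,0,0]
    - [0,0,0,0,0,0]
    - [0,0,0,0,0,0]
    - [0,0,0,0,0,0]
    - [0,0,0,0,0,0]
  fingers: 0

```text
time: 5.0
ee_pos: [0.5673, 0.1609, 0.0661]
tool_rot: [-3.132, -0.248, -0.001]
wrist_force: [0.8, -0.1, -0.9]
finger_gap: 0.172
```

```bash
python3 -c "
from h import *
delta([.5675,.161,.067],toolR(poleR(-80.9,0)));print(r.state()['finger_gap']*94)"
```

```text
t 5.0 row [0.2, -0.0, -0.9] [0.0, -0.001, -0.0005] F [ 0.8 -0.1 -0.9]
16.169832974548726
```

Emit:
apply_moves:
  moves:
    - [0,0,-10,0,0,0]
    - [0,0,-40,0,0,0]
    - [0,0,-80,0,0,0]
    - [0,0,-120,0,0,0]
    - [0,0,-140,0,0,0]

```text
time: 5.5
ee_pos: [0.5678, 0.1611, 0.2105]
tool_rot: [3.132, 0.249, 0.006]
wrist_force: [2.0, -0.6, -2.2]
finger_gap: 0.169
```

```bash
cat >> h.py <<'E'
RING=np.array([.5378,-.355,.260]); PR=poleR(-83.6,35)
OFF=np.array([.146,0,-.026])
def ringtcp(lift,down=0,ring=None):
    g=(RING if ring is None else ring)-PR@OFF+PR[:,2]*lift-PR[:,0]*down
    return g-PR[:,2]*.0199
E
python3 - <<'E'
from h import *
import cv2
print(ringtcp(.06),ringtcp(0)); delta(ringtcp(.06),toolR(PR)); print(r.state()['finger_gap']*94)
im=r.snapshot("scene")
cv2.imwrite("pics/s2.png",cv2.resize(im[100:300,160:400],None,fx=3,fy=3,interpolation=cv2.INTER_CUBIC))
E
```

```text
[ 0.52024257 -0.19847201  0.23040379] [ 0.52407873 -0.23267212  0.18125467]
t 5.5 row [-103.7, 347.5, -20.2] [-0.6105, -0.0183, 0.0442] F [ 2.  -0.6 -2.2]
15.85449465872613
```

View pics/s2.png

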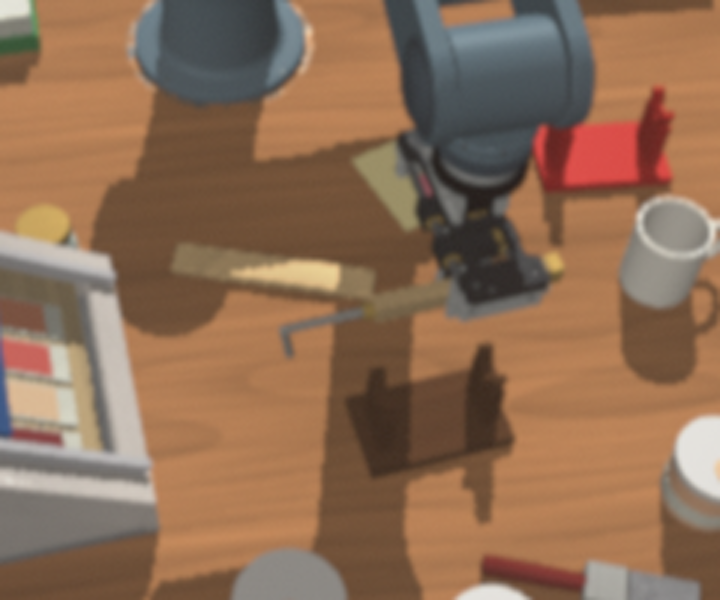

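Emit:
apply_moves:
  moves:
    - [0,0,-20,-0.149,0,0]
    - [-10,20,-40,-0.29,0,0]
    - [-20,40,-60,-0.44,0,0.02]
    - [-30,60,-80,-0.58,-0.01,0.04]
    - [-30,80,-80,-0.6105,-0.018,0.044]

```text
time: 6.05
ee_pos: [0.5489, 0.0786, 0.2866]
tool_rot: [2.525, 0.146, 0.04]
wrist_force: [1.0, -0.4, -2.6]
finger_gap: 0.167
```

```bash
python3 -c "
from h import *
delta(ringtcp(.07),toolR(PR))"
```

```text
t 6.05 row [-59.9, 190.0, 192.7] [0.0022, 0.0019, 0.0048] F [ 1.  -0.4 -2.6]
```

Emit:
apply_moves:
  moves:
    - [-10,30,30,0.002,0.002,0.005]
    - [-20,60,60,0.002,0.002,0.005]
    - [-32,90,95,0.002,0.002,0.005]
    - [-46,130,135,0.002,0.002,0.005]
    - [-53,160,165,0.002,0.002,0.005]

```text
time: 6.55
ee_pos: [0.5205, -0.1529, 0.2412]
tool_rot: [2.531, 0.139, 0.041]
wrist_force: [0.0, -0.4, -2.1]
finger_gap: 0.167
```

Emit:
apply_moves:
  moves:
    - [-5,20,20,0,0,0]
    - [-7,30,27,0,0,0]
    - [-7,30,27,0,0,0]
    - [-7,30,27,0,0,0]

```text
time: 6.95
ee_pos: [0.5198, -0.1915, 0.2379]
tool_rot: [2.53, 0.138, 0.044]
wrist_force: [-0.3, 0.6, -1.9]
finger_gap: 0.168
```

```bash
python3 - <<'E'
from h import *
import cv2
delta(ringtcp(.07),toolR(PR))
s=r.state();R=Ro.from_rotvec(s["tool_rot"]).as_matrix();P=np.c_[R[:,1],R[:,0],-R[:,2]]
g=s["ee_pos"]+P[:,2]*.0199
for n in("scene","top"):
    im=r.snapshot(n); cv2.imwrite(f"pics/{n}3.png",im)
    print(n,"pred tip",proj(n,g+P@[.144,0,-.044]),"corner",proj(n,g+P@[.15,0,0]),"ring",proj(n,RING))
    u0,v0=(75,140) if n=="scene" else (330,120)
    cv2.imwrite(f"pics/{n}3b.png",cv2.resize(im[v0:v0+120,u0:u0+130],None,fx=5,fy=5,interpolation=cv2.INTER_CUBIC))
E
```

```text
t 6.95 row [-0.3, 1.5, 0.1] [-0.0029, 0.0011, -0.0023] F [-0.3  0.6 -1.9]
scene pred tip [115.99763532 185.83059937] corner [120.54913053 174.30254026] ring [106.70834576 197.8170599 ]
top pred tip [404.86548828 186.22897371] corner [401.86567756 185.10587839] ring [412.17622052 186.72484526]
```

View pics/scene3b.png

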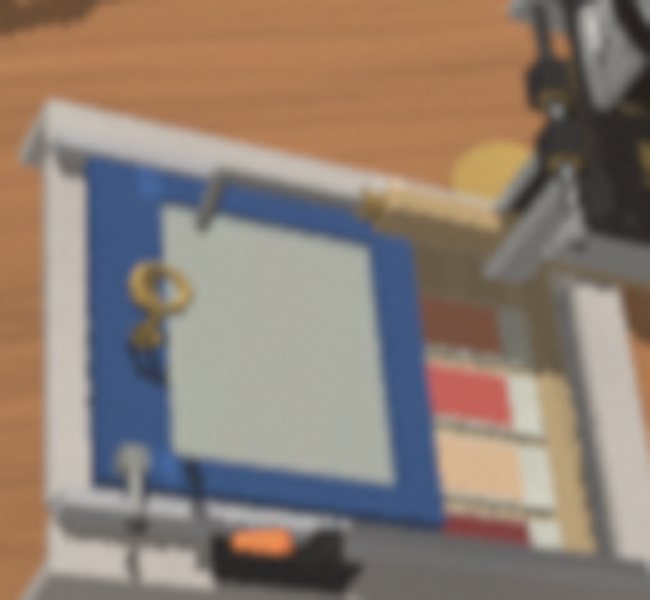

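View pics/top3b.png

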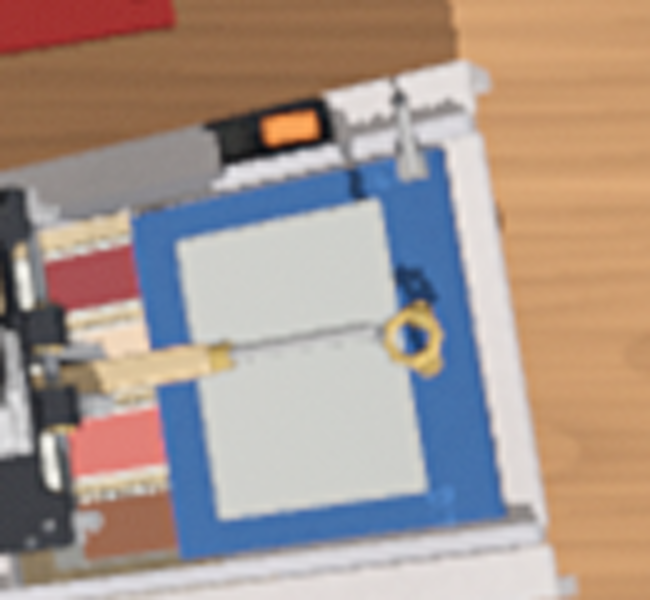

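```bash
python3 - <<'E'
from h import *
s=r.state();R=Ro.from_rotvec(s["tool_rot"]).as_matrix();P=np.c_[R[:,1],R[:,0],-R[:,2]]
g=s["ee_pos"]+P[:,2]*.0199
for a,b in(((115.5,184.8),(406.3,186)),((117.1,175.3),(404,185.6))):
    p,e=tri(a,b);print(P.T@(p-g),e)
p,e=tri((106.4,196.9),(412.1,186.9)); print("ring in pole",P.T@(p-g), P.T@(RING-g))
import cv2
for n,u0,v0 in(("scene",95,165),("top",385,165)):
    im=cv2.imread(f"pics/{n}3.png")[v0:v0+45,u0:u0+45]; cv2.imwrite(f"pics/{n}3c.png",cv2.resize(im,None,fx=13,fy=13,interpolation=cv2.INTER_CUBIC))
E
```

```text
[ 0.14773448 -0.0007785  -0.04150856] [[-0.5, -0.1], [-0.4, 0.0]]
[ 0.15413066 -0.00216364 -0.00810793] [[0.6, 0.1], [0.5, -0.0]]
ring in pole [ 0.14884574 -0.00128907 -0.0937279 ] [ 0.14784409 -0.00056804 -0.0962289 ]
```

View pics/scene3c.png

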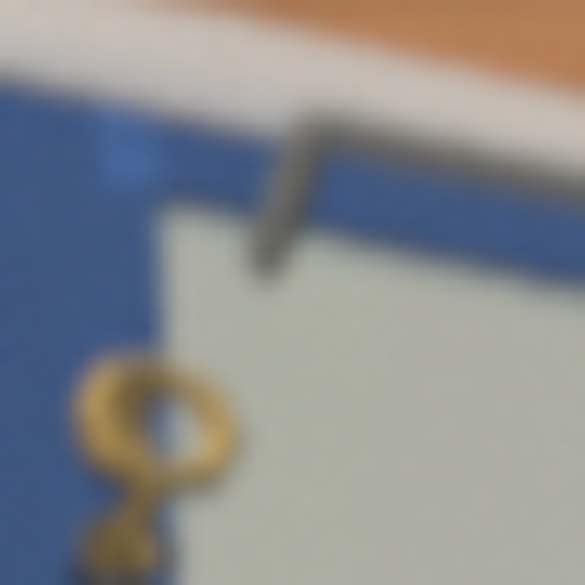

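View pics/top3c.png

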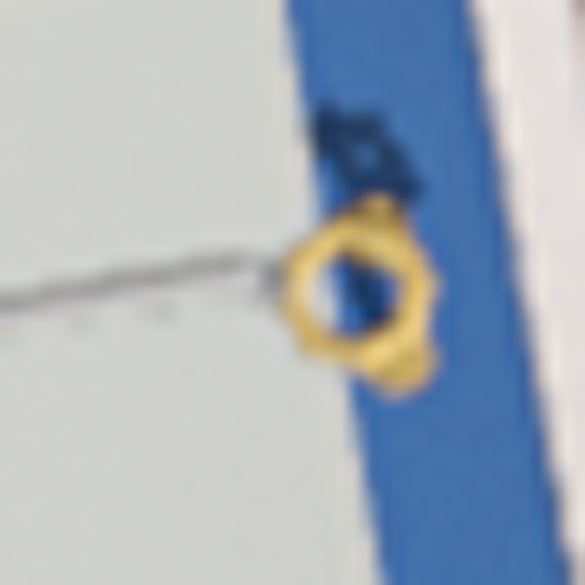

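Emit:
apply_moves:
  moves:
    - [-0.5,1,10,0,0,0]
    - [-0.5,1,20,0,0,0]
    - [-0.5,1,28,0,0,0]
    - [-0.5,1,36,0,0,0]
    - [-0.5,1,42,0,0,0]

```text
time: 7.55
ee_pos: [0.5216, -0.2175, 0.203]
tool_rot: [2.53, 0.137, 0.043]
wrist_force: [-0.1, -0.2, -2.7]
finger_gap: 0.169
```

```bash
python3 - <<'E'
from h import *
import cv2
delta(ringtcp(.0),toolR(PR))
for n,u0,v0 in(("scene",95,165),("top",385,165)):
    im=r.snapshot(n)[v0:v0+45,u0:u0+45]; cv2.imwrite(f"pics/{n}4c.png",cv2.resize(im,None,fx=13,fy=13,interpolation=cv2.INTER_CUBIC))
E
```

```text
t 7.55 row [0.8, 0.2, 26.6] [-0.0027, 0.0022, -0.0025] F [-0.1 -0.2 -2.7]
```

View pics/scene4c.png

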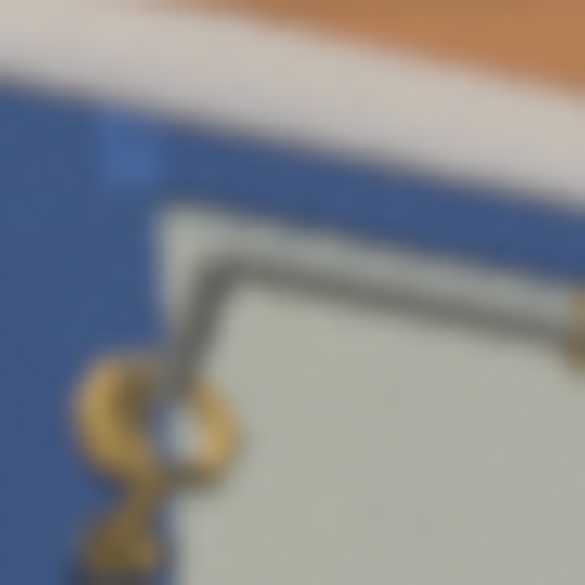

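View pics/top4c.png

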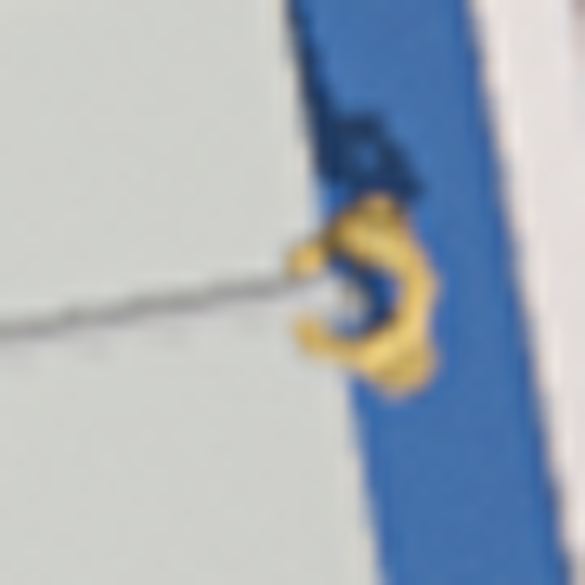

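Emit:
apply_moves:
  moves:
    - [0.4,0.2,6,0,0,0]
    - [0.4,0.2,12,0,0,0]
    - [0.4,0.2,18,0,0,0]
    - [0.4,0.2,23,0,0,0]
    - [0.4,0.2,26,0,0,0]

```text
time: 8.15
ee_pos: [0.5238, -0.2323, 0.1823]
tool_rot: [2.53, 0.137, 0.043]
wrist_force: [0.6, -0.6, -1.7]
finger_gap: 0.17
```

```bash
python3 - <<'E'
from h import *
import cv2
delta(ringtcp(.0),toolR(PR))
for n,u0,v0 in(("scene",95,165),("top",385,165)):
    im=r.snapshot(n)[v0:v0+45,u0:u0+45]; cv2.imwrite(f"pics/{n}5c.png",cv2.resize(im,None,fx=13,fy=13,interpolation=cv2.INTER_CUBIC))
E
```

```text
t 8.15 row [0.2, -0.2, 1.1] [-0.0024, 0.0018, -0.0026] F [ 0.6 -0.6 -1.7]
```

View pics/scene5c.png

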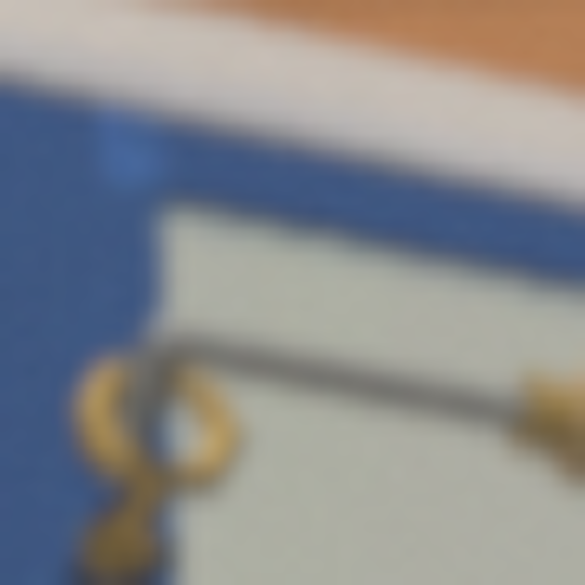

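View pics/top5c.png

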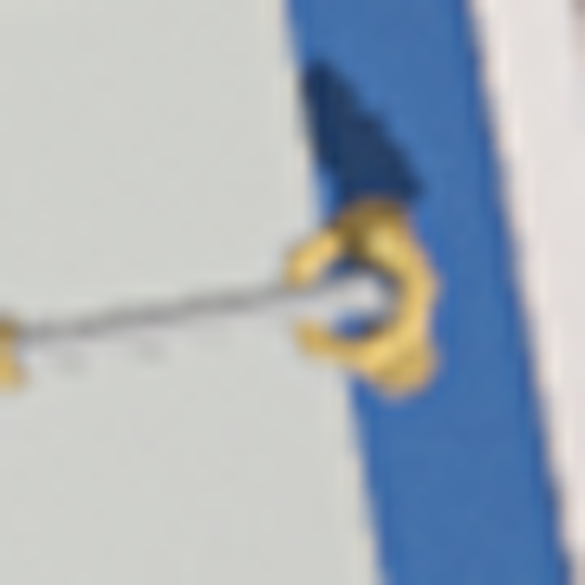

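```bash
cat >> h.py <<'E'
T0=np.array([.5238,-.2323,.1823])
def pull():
    s=r.state(); d=s["ee_pos"]-T0; print("t",round(s["time"],2),"pos in pole mm",(PR.T@d*1000).round(1),"F pole",(PR.T@s["wrist_force"]).round(1))
E
python3 -c "
from h import *
pull()"
```

```text
t 8.25 pos in pole mm [-0.1 -0.1  0.1] F pole [-2.4 -0.7 -1.5]
```

Emit:
apply_moves:
  moves:
    - [0,-4,0,0,0,0]
    - [0,-7,0,0,0,0]
    - [0,-10,0,0,0,0]
    - [0,-15,0,0,0,0]
    - [0,-20,0,0,0,0]

```text
time: 8.75
ee_pos: [0.5225, -0.2156, 0.1717]
tool_rot: [2.529, 0.138, 0.045]
wrist_force: [-0.2, -2.7, -1.3]
finger_gap: 0.168
```

```bash
python3 - <<'E'
from h import *
import cv2
pull()
for n,u0,v0 in(("scene",75,140),("top",330,120)):
    im=r.snapshot(n)[v0:v0+120,u0:u0+130]; cv2.imwrite(f"pics/{n}6c.png",cv2.resize(im,None,fx=5,fy=5,interpolation=cv2.INTER_CUBIC))
E
```

```text
t 8.75 pos in pole mm [-19.8   0.5   0.9] F pole [ 1.4 -0.5 -2.6]
```

View pics/top6c.png

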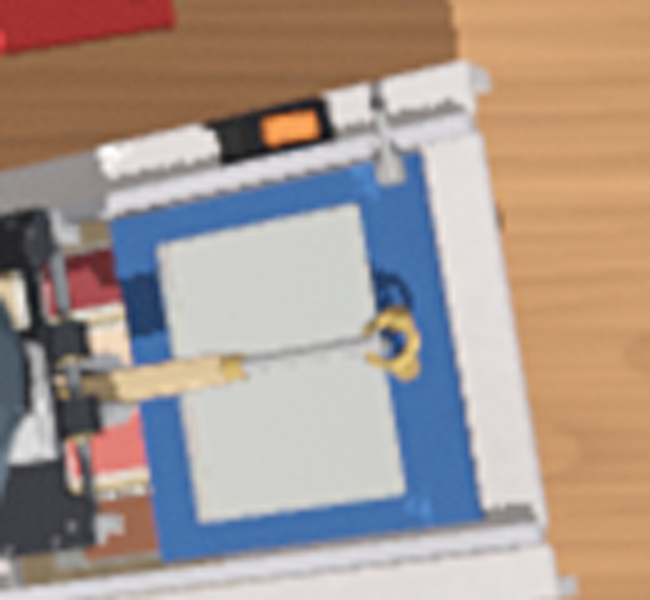

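View pics/scene6c.png

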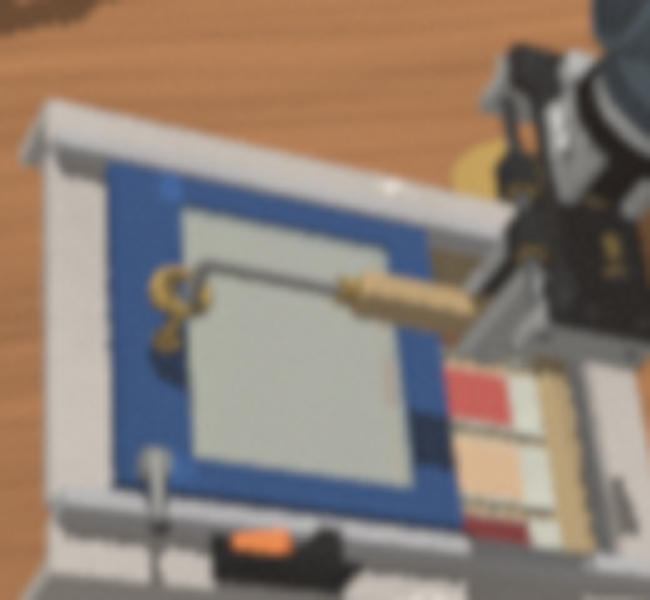

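Emit:
apply_moves:
  moves:
    - [-0.5,-8,0.5,0,0,0]
    - [-0.5,-16,0.5,0,0,0]
    - [-0.5,-24,0.5,0,0,0]
    - [-0.5,-32,0.5,0,0,0]
    - [-0.5,-38,0.5,0,0,0]

```text
time: 9.35
ee_pos: [0.5183, -0.1844, 0.1489]
tool_rot: [2.53, 0.138, 0.044]
wrist_force: [0.5, -2.2, 0.1]
finger_gap: 0.169
```

```bash
python3 -c "
from h import *
pull()"
```

```text
t 9.35 pos in pole mm [-58.7  -0.1   0.3] F pole [ 1.8  0.2 -1.2]
```

Emit:
apply_moves:
  moves:
    - [0,-5,0,0,0,0]
    - [0,-10,0,0,0,0]
    - [0,-13,0,0,0,0]
    - [0,-15,0,0,0,0]
    - [0,-15,0,0,0,0]

```text
time: 9.85
ee_pos: [0.5172, -0.173, 0.141]
tool_rot: [2.529, 0.137, 0.044]
wrist_force: [1.5, -3.7, 0.1]
finger_gap: 0.165
```

```bash
python3 -c "
from h import *
pull()"
```

```text
t 9.85 pos in pole mm [-72.6   0.1   0.4] F pole [ 3.2  1.  -2.2]
```

Emit:
apply_moves:
  moves:
    - [0,-1,0,0,0,0]
    - [0,-2,0,0,0,0]
    - [0,-2,0,0,0,0]

```text
time: 10.15
ee_pos: [0.5171, -0.1716, 0.1401]
tool_rot: [2.529, 0.137, 0.045]
wrist_force: [0.9, -4.2, 1.0]
finger_gap: 0.163
```

Emit:
apply_moves:
  moves:
    - [0,-1,0,0,0,0]
    - [0,-2,0,0,0,0]
    - [0,-2,0,0,0,0]

```text
time: 10.45
ee_pos: [0.5169, -0.17, 0.139]
tool_rot: [2.529, 0.137, 0.045]
wrist_force: [1.7, -4.6, 0.1]
finger_gap: 0.169
```

Emit:
apply_moves:
  moves:
    - [0,-1,0,0,0,0]
    - [0,-2,0,0,0,0]
    - [0,-2,0,0,0,0]

```text
time: 10.75
ee_pos: [0.5168, -0.1684, 0.1378]
tool_rot: [2.529, 0.137, 0.045]
wrist_force: [0.9, -5.0, 0.2]
finger_gap: 0.169
```

```bash
python3 -c "
from h import *
pull()"
```

```text
t 10.75 pos in pole mm [-78.1   0.1   0.5] F pole [ 4.3  0.3 -2.8]
```

Emit:
apply_moves:
  moves:
    - [0,-1,0,0,0,0]
    - [0,-1.5,0,0,0,0]
    - [0,-1.5,0,0,0,0]

```text
time: 11.05
ee_pos: [0.5165, -0.167, 0.1368]
tool_rot: [2.529, 0.137, 0.044]
wrist_force: [1.2, -3.8, 0.8]
finger_gap: 0.17
```

Emit:
apply_moves:
  moves:
    - [0,-1,0,0,0,0]
    - [0,-1.5,0,0,0,0]
    - [0,-1.5,0,0,0,0]

```text
time: 11.35
ee_pos: [0.5162, -0.1653, 0.1355]
tool_rot: [2.53, 0.138, 0.044]
wrist_force: [1.3, -3.4, 0.3]
finger_gap: 0.171
```

```bash
python3 - <<'E'
from h import *
import cv2
pull()
for n,u0,v0 in(("scene",75,140),("top",330,120)):
    im=r.snapshot(n)[v0:v0+120,u0:u0+130]; cv2.imwrite(f"pics/{n}7c.png",cv2.resize(im,None,fx=5,fy=5,interpolation=cv2.INTER_CUBIC))
E
```

```text
t 11.35 pos in pole mm [-82.1  -0.    0.4] F pole [ 3.   0.9 -1.8]
```

View pics/top7c.png

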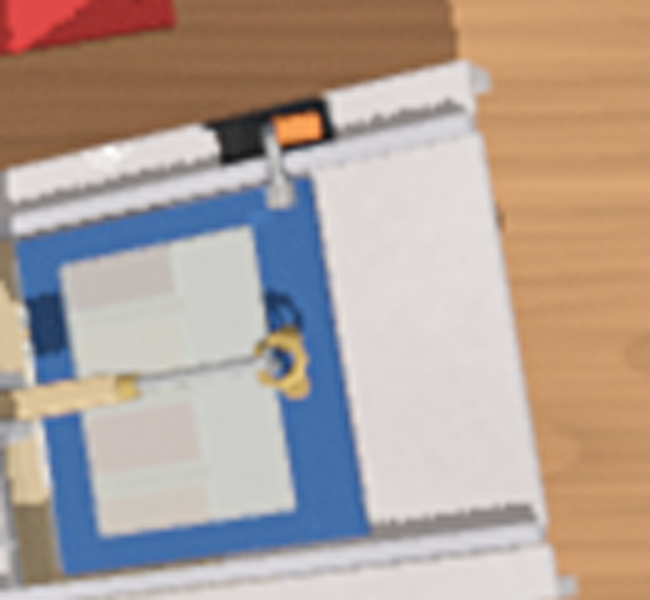

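View pics/scene7c.png

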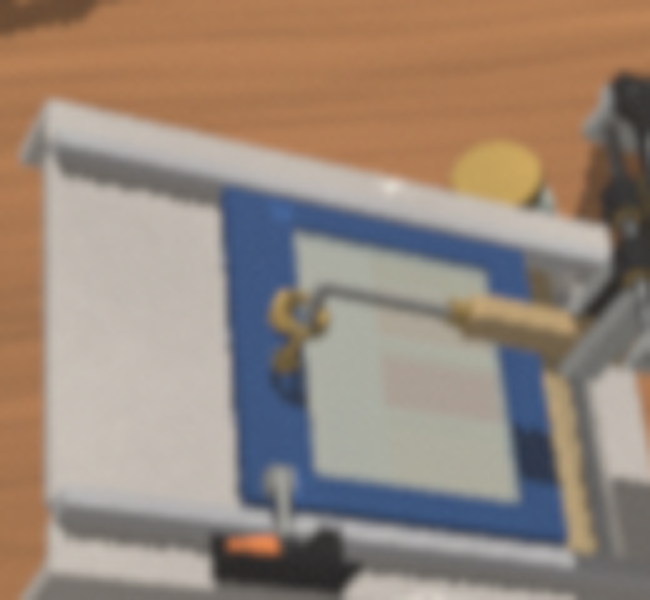

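Emit:
apply_moves:
  moves:
    - [0,-0.5,0,0,0,0]
    - [0,-1,0,0,0,0]
    - [0,-1,0,0,0,0]

```text
time: 11.75
ee_pos: [0.5161, -0.1646, 0.135]
tool_rot: [2.53, 0.138, 0.044]
wrist_force: [2.3, -2.4, 1.0]
finger_gap: 0.169
```

Emit:
apply_moves:
  moves:
    - [0,-0.5,0,0,0,0]
    - [0,-1,0,0,0,0]
    - [0,-1,0,0,0,0]

```text
time: 12.05
ee_pos: [0.516, -0.1637, 0.1343]
tool_rot: [2.53, 0.138, 0.044]
wrist_force: [1.5, -2.6, 1.3]
finger_gap: 0.167
```

```bash
python3 -c "
from h import *
pull()"
```

```text
t 12.05 pos in pole mm [-84.1  -0.1   0.3] F pole [ 3.   1.2 -0.5]
```

Emit:
apply_moves:
  moves:
    - [0,-0.5,0,0,0,0]
    - [0,-1,0,0,0,0]
    - [0,-1,0,0,0,0]

```text
time: 12.35
ee_pos: [0.5159, -0.1628, 0.1336]
tool_rot: [2.53, 0.138, 0.044]
wrist_force: [1.2, -1.7, -1.2]
finger_gap: 0.17
```

Emit:
apply_moves:
  moves:
    - [0,-0.5,0,0,0,0]
    - [0,-1,0,0,0,0]
    - [0,-1,0,0,0,0]

```text
time: 12.65
ee_pos: [0.5157, -0.1619, 0.133]
tool_rot: [2.53, 0.138, 0.044]
wrist_force: [1.4, -0.8, -0.3]
finger_gap: 0.165
```

```bash
python3 -c "
from h import *
pull()"
```

```text
t 12.65 pos in pole mm [-86.3  -0.2   0.3] F pole [ 0.6  1.3 -0.7]
```

Emit:
apply_moves:
  moves:
    - [0,-0.4,0,0,0,0]
    - [0,-0.7,0,0,0,0]
    - [0,-0.7,0,0,0,0]

```text
time: 12.95
ee_pos: [0.5157, -0.1614, 0.1327]
tool_rot: [2.53, 0.138, 0.044]
wrist_force: [1.0, -0.6, -0.2]
finger_gap: 0.172
```

Emit:
apply_moves:
  moves:
    - [0,-0.4,0,0,0,0]
    - [0,-0.7,0,0,0,0]
    - [0,-0.7,0,0,0,0]

```text
time: 13.25
ee_pos: [0.5154, -0.1609, 0.1321]
tool_rot: [2.53, 0.137, 0.043]
wrist_force: [0.3, -0.3, -1.5]
finger_gap: 0.168
```

```bash
python3 -c "
from h import *
pull()"
```

```text
t 13.25 pos in pole mm [-87.7  -0.3   0.2] F pole [-0.6  0.2 -1.5]
```

```bash
python3 - <<'E'
from h import *
import cv2
pull()
for n,u0,v0 in(("scene",75,140),("top",330,120)):
    im=r.snapshot(n)[v0:v0+120,u0:u0+130]; cv2.imwrite(f"pics/{n}8c.png",cv2.resize(im,None,fx=5,fy=5,interpolation=cv2.INTER_CUBIC))
E
```

```text
t 13.25 pos in pole mm [-87.7  -0.3   0.2] F pole [-0.6  0.2 -1.5]
```

View pics/top8c.png

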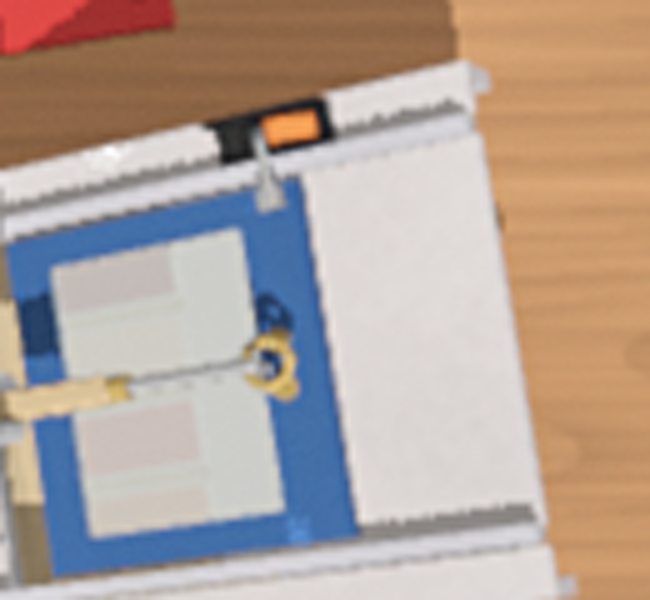

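View pics/scene8c.png

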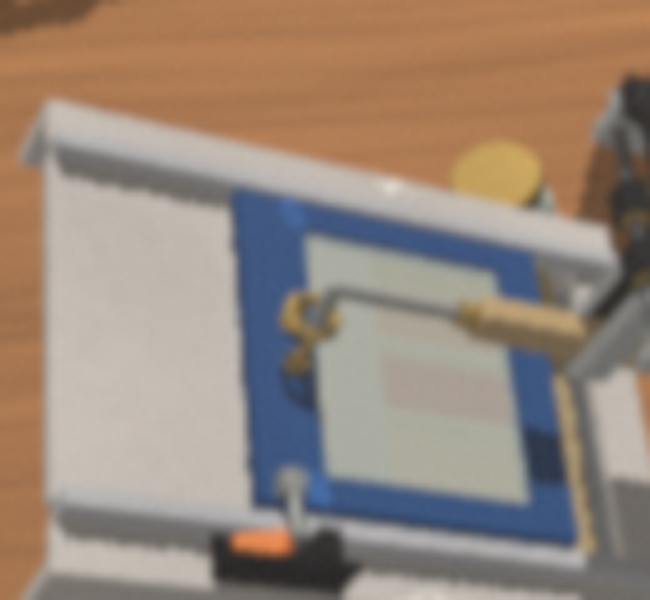

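Emit:
apply_moves:
  moves:
    - [0,-0.4,0,0,0,0]
    - [0,-0.7,0,0,0,0]
    - [0,-0.7,0,0,0,0]

```text
time: 13.65
ee_pos: [0.5156, -0.1606, 0.1321]
tool_rot: [2.53, 0.137, 0.044]
wrist_force: [0.4, -1.8, -1.0]
finger_gap: 0.166
```

Emit:
apply_moves:
  moves:
    - [0,-0.4,0,0,0,0]
    - [0,-0.7,0,0,0,0]
    - [0,-0.7,0,0,0,0]

```text
time: 13.95
ee_pos: [0.5157, -0.1601, 0.1319]
tool_rot: [2.529, 0.137, 0.044]
wrist_force: [0.1, -3.2, -0.6]
finger_gap: 0.167
```

```bash
python3 -c "
from h import *
pull()"
```

```text
t 13.95 pos in pole mm [-88.4  -0.    0.4] F pole [ 2.2 -0.3 -2.3]
```

Emit:
apply_moves:
  moves:
    - [0,-0.3,0,0,0,0]
    - [0,-0.5,0,0,0,0]
    - [0,-0.5,0,0,0,0]

```text
time: 14.25
ee_pos: [0.5156, -0.1595, 0.1315]
tool_rot: [2.53, 0.137, 0.044]
wrist_force: [-0.3, -2.5, -0.6]
finger_gap: 0.168
```

```bash
python3 -c "
from h import *
pull()"
```

```text
t 14.25 pos in pole mm [-89.1  -0.    0.4] F pole [ 1.7 -0.6 -1.9]
```

Emit:
apply_moves:
  moves:
    - [0,-0.3,0,0,0,0]
    - [0,-0.5,0,0,0,0]
    - [0,-0.5,0,0,0,0]

```text
time: 14.55
ee_pos: [0.5156, -0.1591, 0.1311]
tool_rot: [2.53, 0.138, 0.044]
wrist_force: [-0.1, -3.7, -0.8]
finger_gap: 0.165
```

Emit:
apply_moves:
  moves:
    - [0,-0.3,0,0,0,0]
    - [0,-0.5,0,0,0,0]
    - [0,-0.5,0,0,0,0]

```text
time: 14.85
ee_pos: [0.5155, -0.1587, 0.1308]
tool_rot: [2.53, 0.138, 0.044]
wrist_force: [0.4, -2.7, -0.5]
finger_gap: 0.168
```

```bash
python3 -c "
from h import *
pull()"
```

```text
t 14.85 pos in pole mm [-90.2  -0.    0.4] F pole [ 1.9  0.1 -2. ]
```

Emit:
apply_moves:
  moves:
    - [0,-0.3,0,0,0,0]
    - [0,-0.5,0,0,0,0]
    - [0,-0.5,0,0,0,0]

```text
time: 15.15
ee_pos: [0.5154, -0.1583, 0.1306]
tool_rot: [2.53, 0.138, 0.044]
wrist_force: [-0.2, -3.9, -0.1]
finger_gap: 0.168
```

Emit:
apply_moves:
  moves:
    - [0,-0.3,0,0,0,0]
    - [0,-0.5,0,0,0,0]
    - [0,-0.5,0,0,0,0]

```text
time: 15.45
ee_pos: [0.5154, -0.1578, 0.1303]
tool_rot: [2.53, 0.138, 0.044]
wrist_force: [1.1, -2.6, -0.3]
finger_gap: 0.171
```

```bash
python3 -c "
from h import *
pull()"
```

```text
t 15.45 pos in pole mm [-91.2  -0.    0.4] F pole [ 2.1  0.8 -1.8]
```

Emit:
apply_moves:
  moves:
    - [0,-0.4,0,0,0,0]
    - [0,-0.7,0,0,0,0]
    - [0,-0.7,0,0,0,0]

```text
time: 15.75
ee_pos: [0.5154, -0.1574, 0.13]
tool_rot: [2.529, 0.138, 0.044]
wrist_force: [0.3, -3.2, -1.7]
finger_gap: 0.169
```

Emit:
apply_moves:
  moves:
    - [0,-0.4,0,0,0,0]
    - [0,-0.7,0,0,0,0]
    - [0,-0.7,0,0,0,0]

```text
time: 16.05
ee_pos: [0.5154, -0.157, 0.1298]
tool_rot: [2.529, 0.137, 0.044]
wrist_force: [0.7, -5.7, 0.4]
finger_gap: 0.167
```

Emit:
apply_moves:
  moves:
    - [0,-0.4,0,0,0,0]
    - [0,-0.7,0,0,0,0]
    - [0,-0.7,0,0,0,0]

```text
time: 16.35
ee_pos: [0.5155, -0.1567, 0.1296]
tool_rot: [2.528, 0.137, 0.044]
wrist_force: [-0.7, -6.3, -0.6]
finger_gap: 0.168
```

```bash
python3 - <<'E'
from h import *
import cv2
pull()
for n,u0,v0 in(("scene",75,140),("top",330,120)):
    im=r.snapshot(n)[v0:v0+120,u0:u0+130]; cv2.imwrite(f"pics/{n}9c.png",cv2.resize(im,None,fx=5,fy=5,interpolation=cv2.INTER_CUBIC))
E
```

```text
t 16.35 pos in pole mm [-92.5   0.1   0.5] F pole [ 4.7 -1.4 -4.1]
```

View pics/top9c.png

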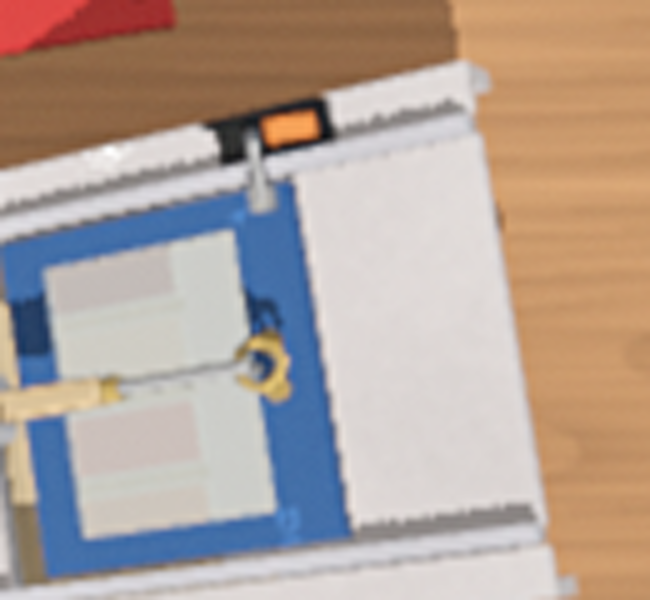

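Emit:
apply_moves:
  moves:
    - [0,1,0,0,0,0]
    - [0,2,0,0,0,0]
    - [0,3,0,0,0,0]
    - [0,4,0,0,0,0]
    - [0,4,0,0,0,0]

```text
time: 16.95
ee_pos: [0.5155, -0.1593, 0.1313]
tool_rot: [2.53, 0.138, 0.044]
wrist_force: [0.2, -1.3, -2.5]
finger_gap: 0.17
```

```bash
python3 -c "
from h import *
pull()"
```

```text
t 16.95 pos in pole mm [-89.5  -0.1   0.3] F pole [-0.3  0.1 -2.8]
```

Emit:
apply_moves:
  moves:
    - [0,1,0,0,0,0]
    - [0,2,0,0,0,0]
    - [0,3,0,0,0,0]
    - [0,3,0,0,0,0]

```text
time: 17.35
ee_pos: [0.5157, -0.1618, 0.133]
tool_rot: [2.53, 0.137, 0.044]
wrist_force: [0.3, -0.3, -2.3]
finger_gap: 0.168
```

```bash
python3 - <<'E'
from h import *
import cv2
pull()
for n,u0,v0 in(("scene",75,140),("top",330,120)):
    im=r.snapshot(n)[v0:v0+120,u0:u0+130]; cv2.imwrite(f"pics/{n}10c.png",cv2.resize(im,None,fx=5,fy=5,interpolation=cv2.INTER_CUBIC))
E
```

```text
t 17.35 pos in pole mm [-86.5  -0.1   0.3] F pole [-1.   0.3 -2.1]
```

View pics/top10c.png

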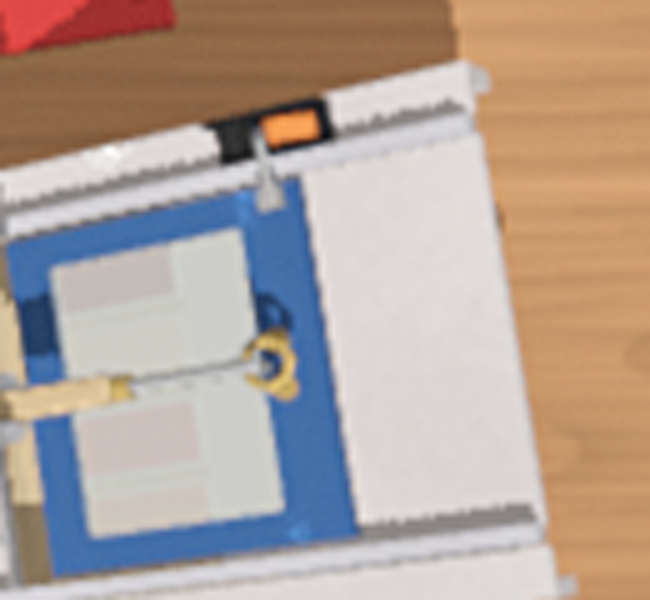

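View pics/scene10c.png

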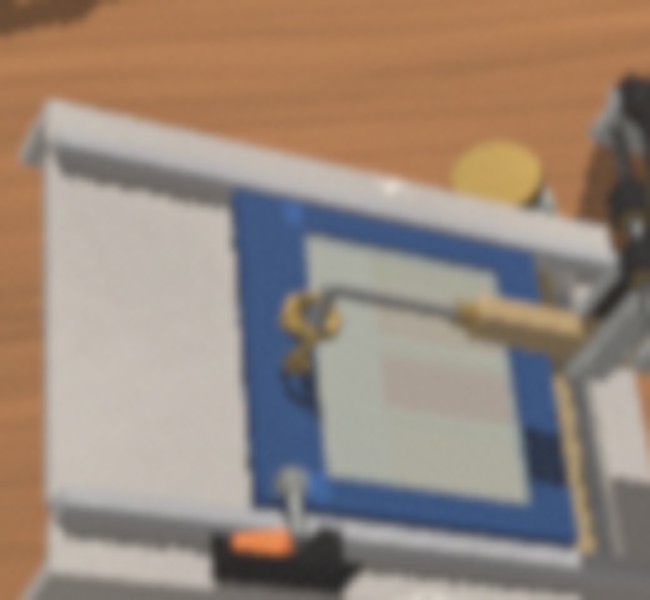

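Emit:
apply_moves:
  moves:
    - [0,1.5,0,0,0,0]
    - [0,3,0,0,0,0]
    - [0,3.5,0,0,0,0]
    - [0,3.5,0,0,0,0]

```text
time: 17.85
ee_pos: [0.5162, -0.1648, 0.1352]
tool_rot: [2.53, 0.137, 0.044]
wrist_force: [-0.2, -0.3, -2.6]
finger_gap: 0.169
```

```bash
python3 - <<'E'
from h import *
import cv2
pull()
for n,u0,v0 in(("top",365,165),("scene",115,175)):
    im=r.snapshot(n)[v0:v0+50,u0:u0+50]; cv2.imwrite(f"pics/{n}11c.png",cv2.resize(im,None,fx=10,fy=10,interpolation=cv2.INTER_CUBIC))
E
```

```text
t 17.85 pos in pole mm [-82.6  -0.    0.4] F pole [-1.2 -0.3 -2.3]
```

View pics/top11c.png

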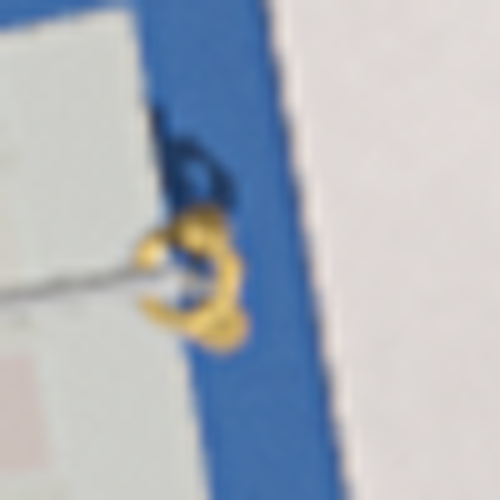

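View pics/scene11c.png

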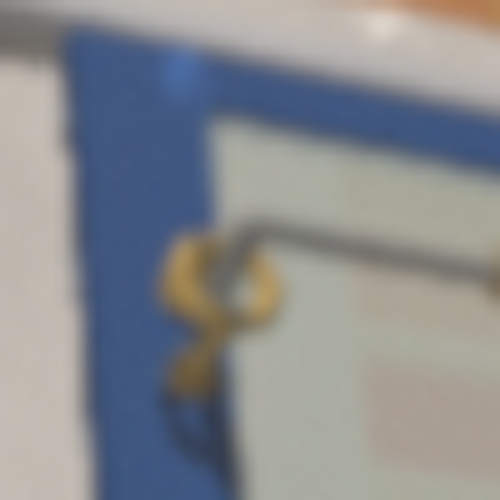

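Emit:
apply_moves:
  moves:
    - [0,0,-6,0,0,0]
    - [0,0,-14,0,0,0]
    - [0,0,-25,0,0,0]
    - [0,0,-45,0,0,0]
    - [0,0,-70,0,0,0]

```text
time: 18.45
ee_pos: [0.5113, -0.1242, 0.1932]
tool_rot: [2.53, 0.137, 0.043]
wrist_force: [1.0, 0.2, -1.2]
finger_gap: 0.169
```

```bash
python3 - <<'E'
from h import *
import cv2
pull()
im=r.snapshot("top")[120:240,330:460]; cv2.imwrite("pics/top12c.png",cv2.resize(im,None,fx=5,fy=5,interpolation=cv2.INTER_CUBIC))
delta([.567,.162,.22],toolR(poleR(-80.9,0)))
E
```

```text
t 18.45 pos in pole mm [-82.9  -0.4  71.3] F pole [-0.8  1.  -0.9]
t 18.5 row [84.6, -214.9, -176.8] [0.6102, 0.0082, -0.0488] F [2.1 2.  1.4]
```

View pics/top12c.png

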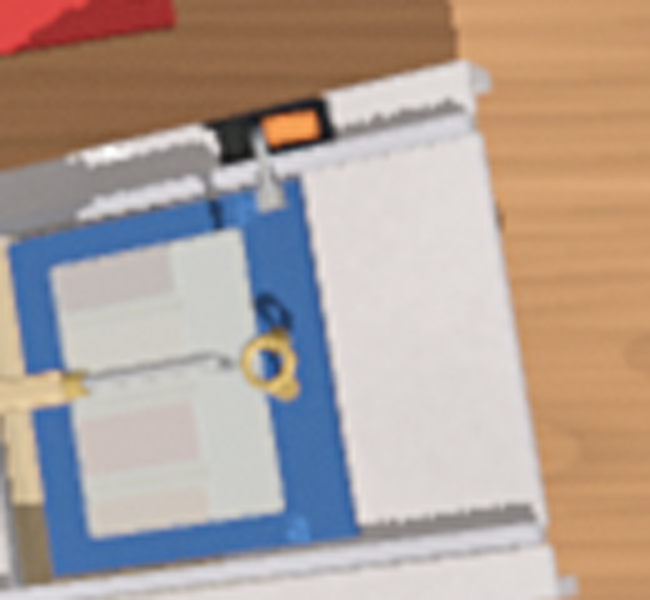

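Emit:
apply_moves:
  moves:
    - [5,-10,-35,0,0,0]
    - [10,-30,-70,0,0,0]
    - [20,-60,-100,0,0,0]
    - [30,-90,-130,0,0,0]
    - [40,-115,-150,0,0,0]

```text
time: 19.0
ee_pos: [0.5325, 0.0611, 0.2516]
tool_rot: [2.53, 0.139, 0.049]
wrist_force: [1.2, -0.6, -1.3]
finger_gap: 0.167
```

```bash
python3 -c "
from h import *
delta([.567,.162,.22],toolR(poleR(-80.9,0)))"
```

```text
t 19.0 row [45.3, -97.3, -29.1] [0.6082, 0.0111, -0.0479] F [ 1.2 -0.6 -1.3]
```

Emit:
apply_moves:
  moves:
    - [10,-30,-15,0.14,0,-0.01]
    - [20,-55,-25,0.28,0,-0.02]
    - [30,-80,-29,0.42,0.01,-0.03]
    - [40,-97,-29,0.56,0.011,-0.045]
    - [45,-97.3,-29,0.608,0.011,-0.048]

```text
time: 19.5
ee_pos: [0.5665, 0.1592, 0.2176]
tool_rot: [-3.13, -0.247, 0.006]
wrist_force: [-0.6, -1.0, -2.1]
finger_gap: 0.169
```

Emit:
apply_moves:
  moves:
    - [0,0,0,0,0,0]
    - [0,0,0,0,0,0]

```text
time: 19.7
ee_pos: [0.5661, 0.159, 0.2182]
tool_rot: [3.13, 0.246, -0.005]
wrist_force: [0.4, 0.7, -2.6]
finger_gap: 0.169
```

```bash
python3 -c "
from h import *
delta([.567,.161,.13],toolR(poleR(-80.9,0)))"
```

```text
t 19.7 row [1.4, -2.0, 88.2] [0.0019, 0.0032, -0.0017] F [ 0.4  0.7 -2.6]
```

Emit:
apply_moves:
  moves:
    - [1,-2,25,0.002,0.003,-0.002]
    - [1.2,-2,55,0.002,0.003,-0.002]
    - [1.2,-2,80,0.002,0.003,-0.002]
    - [1.2,-2,88,0.002,0.003,-0.002]
    - [1.2,-2,88,0.002,0.003,-0.002]

```text
time: 20.2
ee_pos: [0.5658, 0.1616, 0.1291]
tool_rot: [-3.131, -0.251, 0.004]
wrist_force: [-0.1, -0.1, -2.5]
finger_gap: 0.171
```

```bash
python3 - <<'E'
from h import *
import cv2
delta([.567,.161,.067],toolR(poleR(-80.9,0)))
s=r.state();R=Ro.from_rotvec(s["tool_rot"]).as_matrix();P=np.c_[R[:,1],R[:,0],-R[:,2]]
g=s["ee_pos"]+P[:,2]*.0199
for n in("scene","top"):
    im=r.snapshot(n); cv2.imwrite(f"pics/{n}13.png",im)
    print(n,[proj(n,g+P@q).round(1) for q in([.154,0,.0],[.144,0,-.044],[-.09,0,0])])
im=cv2.imread("pics/scene13.png")[180:260,230:350]; cv2.imwrite("pics/scene13c.png",cv2.resize(im,None,fx=6,fy=6,interpolation=cv2.INTER_CUBIC))
im=cv2.imread("pics/top13.png")[150:220,170:290]; cv2.imwrite("pics/top13c.png",cv2.resize(im,None,fx=6,fy=6,interpolation=cv2.INTER_CUBIC))
E
```

```text
t 20.2 row [1.3, 0.9, 62.1] [-0.0011, 0.0026, 0.0013] F [-0.1 -0.1 -2.5]
scene [array([254.1, 225.6]), array([257.4, 233. ]), array([338.1, 205.7])]
top [array([272.6, 175. ]), array([268.9, 177.9]), array([189.1, 189.3])]
```

View pics/scene13c.png

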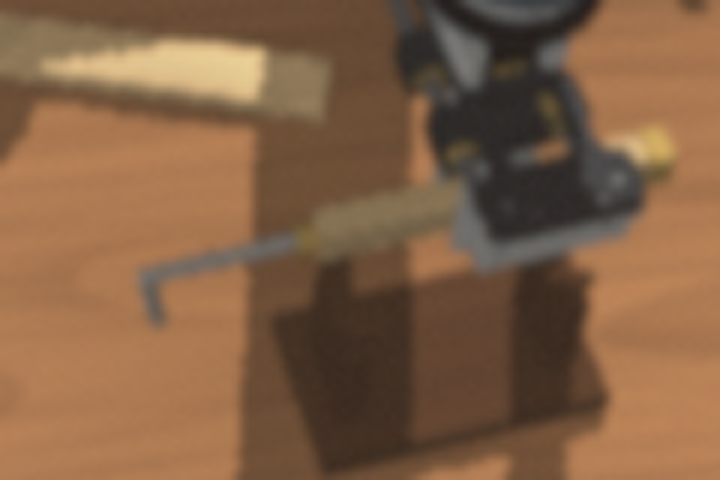

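View pics/top13c.png

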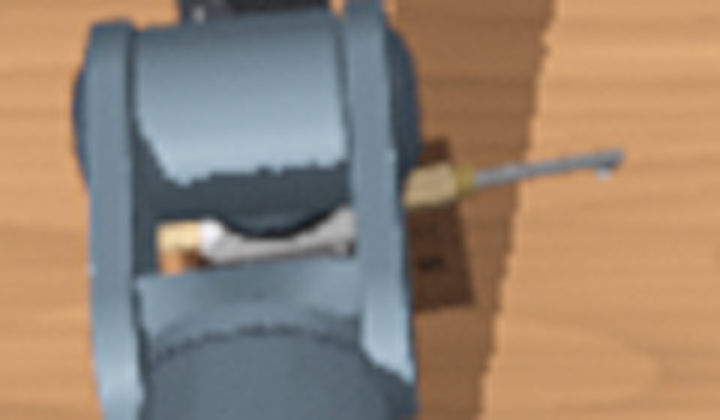

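Emit:
apply_moves:
  moves:
    - [1.2,0.5,12,-0.001,0.0026,0.001]
    - [1.2,0.5,25,-0.001,0.0026,0.001]
    - [1.2,0.5,33,-0.001,0.0026,0.001]
    - [1.2,0.5,33,-0.001,0.0026,0.001]

```text
time: 20.7
ee_pos: [0.5667, 0.1608, 0.0949]
tool_rot: [-3.131, -0.248, 0.002]
wrist_force: [0.0, 0.0, -1.9]
finger_gap: 0.171
```

```bash
python3 -c "
from h import *
delta([.5671,.161,.0663],toolR(poleR(-80.9,0)))"
```

```text
t 20.7 row [0.5, -0.1, 28.6] [-0.0007, 0.0014, -0.0007] F [ 0.   0.  -1.9]
```

Emit:
apply_moves:
  moves:
    - [0.5,0,7,-0.001,0.001,0]
    - [0.5,0,14,-0.001,0.001,0]
    - [0.5,0,20,-0.001,0.001,0]
    - [0.5,0,25,-0.001,0.001,0]
    - [0.5,0,26,-0.001,0.001,0]

```text
time: 21.2
ee_pos: [0.5681, 0.161, 0.0701]
tool_rot: [3.132, 0.248, 0.003]
wrist_force: [0.7, -1.1, -2.2]
finger_gap: 0.168
```

```bash
python3 -c "
from h import *
delta([.5671,.161,.0663],toolR(poleR(-80.9,0)))"
```

```text
t 21.2 row [-1.0, -0.1, 3.8] [0.0004, -0.002, -0.0007] F [ 0.7 -1.1 -2.2]
```

Emit:
apply_moves:
  moves:
    - [0,0,1,0,0,0]
    - [0,0,2,0,0,0]
    - [0,0,2.4,0,0,0]
    - [0,0,2.4,0,0,0]

```text
time: 21.6
ee_pos: [0.5688, 0.1611, 0.0688]
tool_rot: [3.131, 0.248, 0.006]
wrist_force: [0.4, 0.6, -1.6]
finger_gap: 0.167
```

```bash
python3 -c "
from h import *
delta([.5671,.161,.0663],toolR(poleR(-80.9,0)))"
```

```text
t 21.6 row [-1.7, -0.2, 2.5] [0.0006, -0.0037, -0.0006] F [ 0.4  0.6 -1.6]
```

Emit:
apply_moves:
  moves:
    - [-1,0,0.5,0,-0.003,0]
    - [-1.5,0,1,0,-0.003,0]
    - [-1.5,0,1.8,0,-0.003,0]
    - [-1.5,0,2,0,-0.003,0]
    - [-1.5,0,2,0,-0.003,0]

```text
time: 22.1
ee_pos: [0.5672, 0.1608, 0.0666]
tool_rot: [3.131, 0.248, 0.001]
wrist_force: [0.3, 0.2, -2.0]
finger_gap: 0.171
```

```bash
python3 -c "
from h import *
delta([.5671,.161,.0663],toolR(poleR(-80.9,0)))"
```

```text
t 22.1 row [-0.1, -0.2, 0.3] [0.0005, -0.0005, -0.0008] F [ 0.3  0.2 -2. ]
```

Emit:
apply_moves:
  moves:
    - [0,0,0.3,0,0,0]
    - [0,0,0.6,0,0,0]
    - [0,0,0.6,0,0,0]

```text
time: 22.4
ee_pos: [0.5674, 0.1609, 0.0662]
tool_rot: [3.131, 0.248, 0.001]
wrist_force: [0.9, -0.1, -1.5]
finger_gap: 0.169
```

Emit:
apply_moves:
  moves:
    - [0,0,0,0,0,0]
    - [0,0,0,0,0,0]
    - [0,0,0,0,0,0]
    - [0,0,0,0,0,0]
  fingers: 24

```text
time: 22.8
ee_pos: [0.5672, 0.1609, 0.0661]
tool_rot: [3.131, 0.248, 0.001]
wrist_force: [0.1, 0.0, 0.7]
finger_gap: 0.259
```

Emit:
apply_moves:
  moves:
    - [0,0,0,0,0,0]
    - [0,0,0,0,0,0]
    - [0,0,0,0,0,0]
    - [0,0,0,0,0,0]
  fingers: 60

```text
time: 23.2
ee_pos: [0.5672, 0.1608, 0.066]
tool_rot: [3.131, 0.248, 0.001]
wrist_force: [-0.5, 0.1, 0.1]
finger_gap: 0.56
```

Emit:
apply_moves:
  moves:
    - [0,0,-10,0,0,0]
    - [0,0,-40,0,0,0]
    - [0,0,-80,0,0,0]
    - [0,0,-120,0,0,0]
    - [0,0,-150,0,0,0]

```text
time: 23.7
ee_pos: [0.5679, 0.161, 0.2199]
tool_rot: [3.131, 0.248, 0.007]
wrist_force: [0.6, 0.4, 0.4]
finger_gap: 0.643
```

Emit:
apply_moves:
  moves:
    - [0,-50,-20,0,0,0]
    - [0,-100,-40,0,0,0]
    - [0,-150,-60,0,0,0]
    - [0,-200,-60,0,0,0]
    - [0,-200,-60,0,0,0]

```text
time: 24.2
ee_pos: [0.5345, 0.3626, 0.278]
tool_rot: [-3.13, -0.256, -0.005]
wrist_force: [0.2, -0.8, 0.7]
finger_gap: 0.64
```

```bash
python3 - <<'E'
from h import *
import cv2
for n in("scene","top"):
    im=r.snapshot(n); cv2.imwrite(f"pics/{n}14.png",im); cv2.imwrite(f"pics/{n}14b.png",cv2.resize(im,(800,600),interpolation=cv2.INTER_CUBIC))
    a=cv2.imread(f"pics/{n}0.png"); 
im=cv2.imread("pics/top14.png")[165:215,180:280]; a=cv2.imread("pics/top0.png")[165:215,180:280]
cv2.imwrite("pics/cmp14.png",cv2.resize(np.vstack([a,im]),None,fx=6,fy=6,interpolation=cv2.INTER_CUBIC))
E
```

```text
(no output)
```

View pics/scene14b.png

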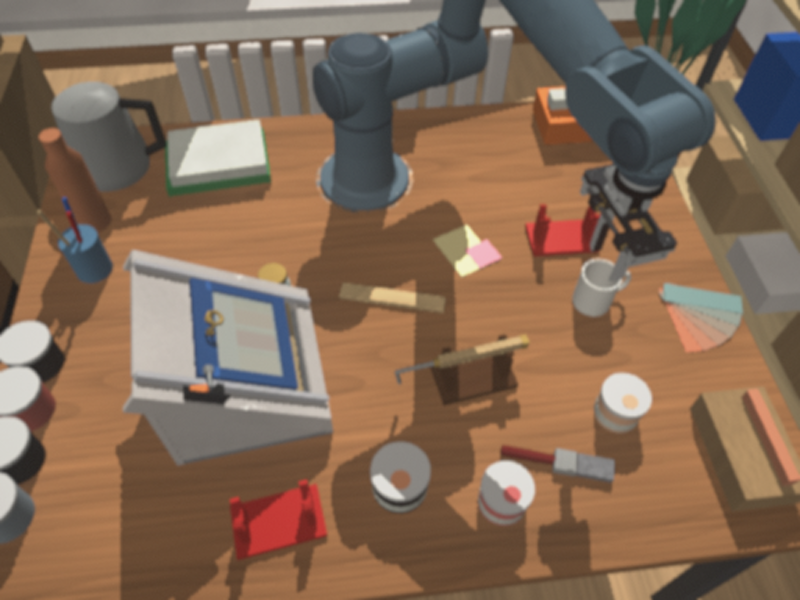

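View pics/top14b.png

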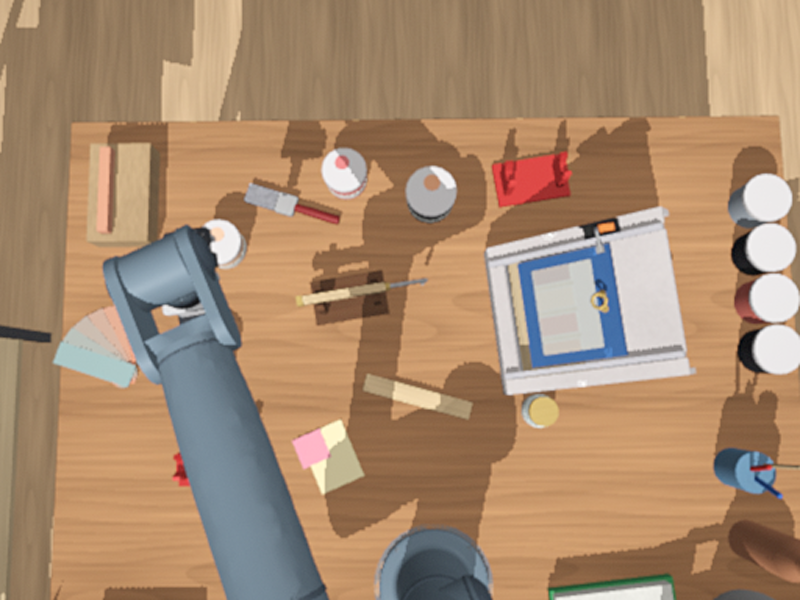

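View pics/cmp14.png

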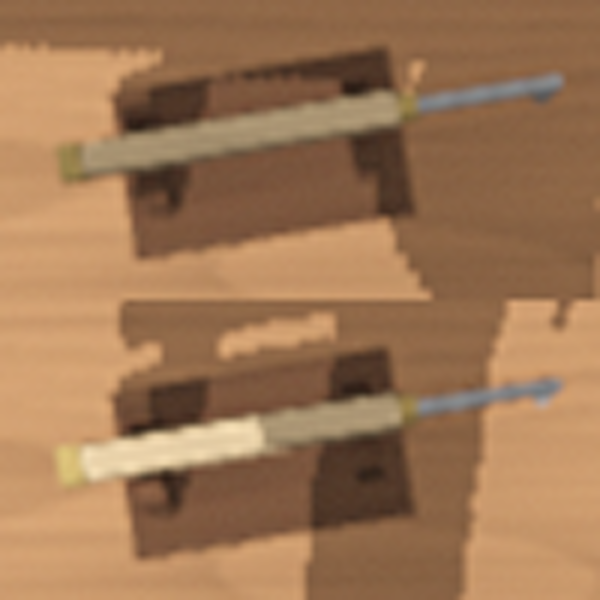

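```bash
python3 -c "
from workcell import r
print(r.sign_off())"
```

```text
the job is handed in; nothing more can be done
None
```

The sash is pulled down and held by its catch, the pole is back in its cradle, and I handed the job in at about 24 s.

- **Pull:** I took the pole from the dark wooden cradle and hooked the brass ring. I drew the sash down the slope until the pull peaked at about 6 N, dropped to nothing, and then rose again to about 6 N at the buffer, where I stopped. By my estimate the catch holds it at about 82 mm of travel. The measured force stayed well below 20 N.
- **Is it caught?** I eased the pole back and the force fell to its unloaded value. The sash stayed in the same place in the pictures taken then, after unhooking and at the end.
- **Pole and bystanders:** In the last pictures the pole lies where it started, matching the first picture by eye. The tins, mug, brush, jar and ruler look unmoved. The arm was clear of everything.

**Doubts:**
- The force readings carry about 1 N of noise.
- After the catch the pull rose to about 3–4 N while the sash kept sliding, before the buffer. I kept going in small steps until the buffer was clear.

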